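Slide the measuring cylinder under the dispenser and start the fill

ROBOT

A 6-joint arm with a two-finger parallel gripper is mounted at the origin on the work surface. World frame = base frame: x ahead of the robot, y to its left, z up, the work surface at z = 0. Lengths are in mm, angles in rad, forces in N, time in s.
With the tool pointing down it reaches from about 375 to 975 mm from the base axis. Payload 3.8 kg.
Tool frame: the origin (TCP) lies between the finger pads; the fingertips stand 11 mm ahead of it and the grasp point (between the pads) lies 8 mm behind it (manip.nose_length is the distance from the TCP to the fingertips, in mm); z points along the fingers, y is the direction in which the jaws open and shut (so a half turn about z gives the same grasp; the last joint's range is limited). The gripper opens to 88 mm and grips with 3 to 60 N. Pads are 18 mm wide; open, the fingers measure 123 mm over their backs; the gripper's body (75 mm by 187 mm) begins 45 mm behind the grasp point.
Start: joints at [-1.271, 0.264, 1.604, -0, 1.274, -0.037], TCP at [223.061, -637.073, 249.706] pointing down, gripper open.
Joint ranges: [-2.63, 2.63], [-0.94, 2.18], [0.31, 2.57], [-1.31, 4.45], [0, 2.66], [-2.55, 2.55]. Speed limits (rad/s): [2.57, 2.57, 3.14, 3.14, 3.14, 3.14].

INTERFACE

Orientations are given as a rotation vector (axis times angle).
In Python, from station import manip gives the robot as it stands.
- The arm moves only by the shell command python3 -m handwheel 'ROWS'. ROWS is JSON, a list of rows, each an object of numbers: "fingers": the opening in per cent of the stroke, from 0 (shut) to 100 (fully open); "tx", "ty", "tz": the shift along the tool's x, y, z in mm; "rx", "ry", "rz": the turn, a rotation vector about the tool's x, y, z in rad. A call has 1 to 12 rows; each row shifts and turns the pose as measured when the row begins, along the tool's axes as they then stand; what a row does not reach is not made up. A row lasts 1/8 s, in which the tool goes at most 62.5 mm and 10.7 degrees, less where a joint would pass 70% of its speed; a pose out of reach is approached as far as the arm can. A call is refused whole if a number of a shift passes 62.5 or a number of a turn 0.188, either way. A call with a gripper value outside its range is refused whole. The fingers move at their own pace and stop on an object; the grip force is fixed at half the most. Time passes only in rows, so rows that do not move let the fingers close. It gives the time, the measured TCP pose, the force and the opening at its end, in the units of the state.
- manip.get_obs(): the state, without advancing time (a new reading comes with each control period).
- manip.grab_frame(name): name is "scene" or "top" or "wrist"; returns (picture, depth): 400x640x3 uint8, red, green, blue; 400x640 float32, mm along the optical axis (not along the pixel's ray), 0 where there is no reading.
- manip.camera_info(name): a dict with "vfov" (degrees; the focal length in pixels is half the picture's height over the tangent of half this angle, whatever the lens; pixels are square), "cx", "cy" (the principal point, pixels), "T" (4x4, takes a point from camera to world coordinates). Camera axes: x right, y down, z forward; pixel columns grow to the right and rows downward; lengths in mm; the calibration is good to about 2 mm. A picture is of the moment at which its call begins: read the wrist's pose just before it. camera_info takes no time and is no camera call; for the wrist camera it gives the pose at the moment of the call.
- manip.finish_job(): hands the job in, once; it reports no verdict.
Trained networks look in the newest picture that a camera, given by its name, has taken for a name from the list of things; names that differ only in an ending like _2 or _b are one class to them, and where a whole thing is asked for, a point or a joint stands for the part that bears it (a point fixed in the world has none). Each returns a list of dicts, best first, with "score" (0 to 1); they miss things now and then, are a little off and sometimes report something else, mostly with a low value. They report only what shows in the picture. A call takes as long as a camera call. They do not tell look-alikes from the thing itself.
- manip.find_in(camera, label): "centre" ([x, y, z] in mm, in the coordinates of the camera as it stood for that picture, good to about 4 mm: the middle of the surface that is visible of it).
- manip.cut_out(camera, label): "region" (400x640 bool, what is visible of it).
The state is a dict: "time_s": time; "q": joint angles; "joint_velocities": joint speeds; "joint_torque": joint torques, N m; "ee_pos": TCP position; "tool_rot": TCP orientation; "ft_force": force on the tool from outside, world axes, zero at the start; "moment": the same for the moment, N m; "width": finger opening in mm.
Only numpy, scipy, OpenCV 4.12 (cv2) and the standard library are available. Lean on these libraries where they do the work, as an engineer would, in place of code of your own. Each camera call takes 0.05 s, during which the arm holds its last target.

TASK

Push the tall measuring cylinder across the bench, low down so that it slides upright without tipping, until its foot rests against both bars of the V-shaped stop under the dispenser's nozzle. Then press the dispenser's start button fully down and take the hand away, leaving the cylinder in place. Do not lift or carry the cylinder, do not press the button before the cylinder is in place, and leave the bottle, beaker and tube rack where they stand.

Things in the scene. Friction and masses are not known exactly. Their poses are not given: they have to be found in the camera images.
- cyl_foot (a point): Centre of the underside of the measuring cylinder: a loose, 250 mm tall, narrow white plastic cylinder with an open mouth (tube 30 mm across) on a round grey foot 72 mm across. The foot's rim is upright for its lowest 22 mm, then slopes in to the tube by 36 mm up. z axis points up along the tube. Mass 0.18 to 0.37 kg. It stands on the bench and tips if pushed well above its foot.
- cylinder: The same measuring cylinder; same origin and axes as cyl_foot.
- dock (a point): Point on the bench where the centre of the cylinder's foot lies when the foot touches both bars of the V stop, directly below the nozzle. Its x axis points into the V, towards the housing: the cylinder enters moving along +x, give or take 30 degrees. The V's bars stand 45 degrees either side of this axis, 16 mm high, 8 mm thick, 56 mm long; the bench is level and bare in front of them.
- dispenser: The fixed dispenser; same origin and axes as dock. White housing 45 mm high over x = 65 to 160, y = -100 to 120 mm. A 24 mm column at x = 115, y = -70 mm rises from it to 310 mm; from there a thin pipe at 305 mm height runs to the nozzle above the origin. The nozzle's lower end is 275 mm above the bench, 25 mm over the docked cylinder's mouth.
- start_top (a point): Centre of the top of the round grey start button (32 mm across) on top of the dispenser's housing, pressed straight down; at x = 110, y = 85 mm in the dock frame.
- start (a joint): Travel of the start button in m: 0 released, 0.006 fully down. A spring takes about 5 N to press it fully and raises it again.
- reagent_bottle: Bystander: brown bottle with a blue cap, 68 mm across, 165 mm tall; origin at the centre of its underside.
- beaker: Bystander: open white beaker, 76 mm across, 85 mm tall; origin at the centre of its underside.
- tube_rack: Bystander: yellow tube rack 70 x 160 mm (x, y), 62 mm tall with tube caps; origin at the centre of its underside.
Mind the look-alikes: they are no part of the job. Of the things that look like the cylinder, take the one that is nearest to the robot's base at the start.

How it is judged:
By the outcome, as a careful person would: the job done as asked, in the order asked, and still so for the second after the job is handed in, with the robot touching nothing.
It also fails if it takes over 64 s, if anything falls off the work surface, if the arm or the gripper's body presses on something with over 40 N, if the wrist force passes 120 N, or if a joint passes its speed limit or range.

## Working session

There is one attempt and no reset: what is moved stays moved. The work goes in short steps, Python scripts to look and compute and a shell command to move; the robot and the scene stay as the last step left them, time stands still between calls to the robot, and variables do not carry over. Pictures are saved under pics/ and viewed, and the job is handed in when it is done.

```bash
mkdir -p pics
cat > h.py <<'E'
import numpy as np, cv2
from station import manip
def K(c):
    i=manip.camera_info(c); f=200/np.tan(np.radians(i['vfov'])/2); return f,i['cx'],i['cy'],np.array(i['T'])
def world(c,u,v,d,k=None):
    f,cx,cy,T=k or K(c); return (T@np.array([(u-cx)/f*d,(v-cy)/f*d,d,1]))[:3]
def proj(c,p):
    f,cx,cy,T=K(c); q=np.linalg.inv(T)@np.append(p,1); return q[0]/q[2]*f+cx,q[1]/q[2]*f+cy
def cloud(c,depth):
    f,cx,cy,T=K(c); v,u=np.mgrid[0:400,0:640]; d=depth
    P=np.stack([(u-cx)/f*d,(v-cy)/f*d,d,np.ones_like(d)],-1)@T.T
    P[depth==0]=np.nan
    return P[...,:3]
E
python3 - <<'E'
from h import *
for c in ('scene','top'):
    im,d=manip.grab_frame(c); cv2.imwrite(f'pics/{c}0.png',im[...,::-1]); np.savez(f'{c}0.npz',im=im,d=d,P=cloud(c,d))
    T=K(c)[3]
    for l in ('cylinder','dispenser','start_top','reagent_bottle','beaker','tube_rack'):
        for r in manip.find_in(c,l): print(c,l,round(r['score'],2),(T@np.append(r['centre'],1))[:3].round())
print(manip.get_obs())
E
```

```text
scene cylinder 0.94 [ 510. -164.  115.]
scene cylinder 0.74 [ 607. -239.  109.]
scene cylinder 0.65 [ 671. -101.  112.]
scene dispenser 0.75 [635. 254.  49.]
scene start_top 0.6 [507. 248.  67.]
scene reagent_bottle 0.67 [ 815. -253.   98.]
scene beaker 0.88 [766. 119.  60.]
scene beaker 0.62 [ 810. -249.   99.]
scene tube_rack 0.86 [793. -90.  48.]
scene tube_rack 0.56 [637. 254.  43.]
top cylinder 0.85 [ 583. -230.   79.]
top cylinder 0.79 [652. -94.  59.]
top cylinder 0.65 [ 490. -150.   43.]
top dispenser 0.61 [583. 250.  40.]
top start_top 0.64 [499. 254.  69.]
top reagent_bottle 0.61 [ 773. -241.  108.]
top beaker 0.65 [769. 128.  42.]
top tube_rack 0.82 [774. -77.  49.]
{'time_s': 0.7, 'q': array([-1.27090155e+00,  2.63841372e-01,  1.60395483e+00,  1.47944850e-05,
        1.27369527e+00, -3.69368776e-02]), 'joint_velocities': array([-6.49796534e-04,  1.78035794e-03, -5.01224763e-04, -5.04593755e-05,
        1.49861820e-03,  1.91070850e-03]), 'joint_torque': array([-6.49577578e-04, -5.01841021e+01, -3.57147968e+01,  7.30043161e-02,
        1.83740904e-02,  1.39725935e-05]), 'ee_pos': array([ 223.07129184, -637.09506697,  249.76970329]), 'tool_rot': array([3.09704805e+00, 5.26573070e-01, 4.28634293e-05]), 'ft_force': array([0.39730888, 0.18686002, 0.12657556]), 'moment': array([ 0.01572415, -0.01964004, -0.04440083]), 'width': 88.16373988518718}
```

View pics/scene0.png

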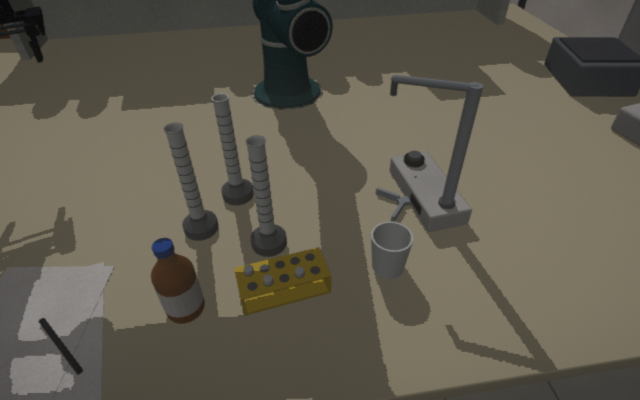

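View pics/top0.png

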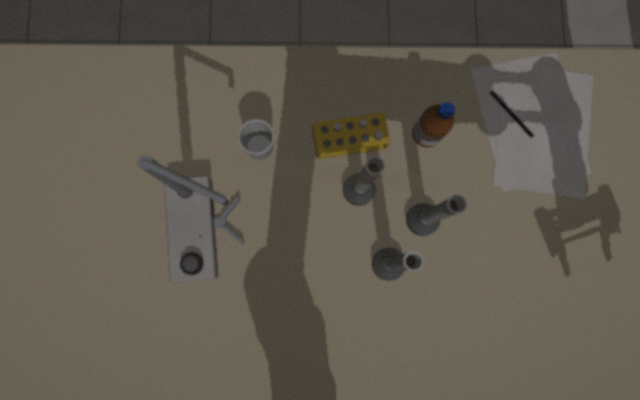

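Three look-alike cylinders, by their feet in scene: A (237,190), B (200,225), C (268,238). In top these are (389,264), (423,219) and (360,189). A, at about (500,-155), is nearest to the base. I'll confirm it with a crop and measure it.

Run:
```python
from h import *
t=np.load('top0.npz'); s=np.load('scene0.npz')
def fitc(X,Y):
    A=np.c_[2*X,2*Y,np.ones_like(X)]; a=np.linalg.lstsq(A,X**2+Y**2,rcond=None)[0]; return a[0],a[1],np.sqrt(a[2]+a[0]**2+a[1]**2)
for n,f in (('top',t),('scene',s)):
    P=f['P']; X,Y,Z=P[...,0],P[...,1],P[...,2]
    print(n,'bench z',np.nanmedian(Z))
    for nm,(x,y) in dict(A=(500,-155),B=(590,-235),C=(660,-98)).items():
        near=np.hypot(X-x,Y-y)<65
        for lo,hi in((8,20),(20,40),(60,200),(240,256)):
            m=near&(Z>lo)&(Z<hi)
            if m.sum()>8: print(nm,lo,hi,m.sum(),np.round([np.nanmean(X[m]),np.nanmean(Y[m])]),np.round(fitc(X[m],Y[m])), np.round([X[m].min(),X[m].max(),Y[m].min(),Y[m].max()]))
    m=(Z>41)&(Z<50)&(X>450)&(X<720)&(Y>180)&(Y<330)
    r=cv2.minAreaRect(np.c_[X[m],Y[m]].astype(np.float32)); print('housing',m.sum(),r,cv2.boxPoints(r).round())
    m=(Z>51)&(Z<80)&(X>450)&(X<550)&(Y>200)&(Y<300); print('button',np.median(P[m],0),m.sum(),Z[m].max())
    m=(Z>13)&(Z<19)&(X>520)&(X<650)&(Y>130)&(Y<225); r=cv2.minAreaRect(np.c_[X[m],Y[m]].astype(np.float32)); print('bars',m.sum(),P[m].mean(0),r,cv2.boxPoints(r).round())
a=cv2.resize(s['im'][80:270,150:310],None,fx=3,fy=3,interpolation=2)[...,::-1]; b=cv2.resize(t['im'][150:300,150:250],None,fx=3,fy=3)[...,::-1]
cv2.imwrite('pics/cropA.png',a); cv2.imwrite('pics/cropD.png',b)
```

```text
top bench z -0.6937735062128922
A 8 20 40 [ 488. -138.] [ 493. -160.   35.] [ 459.  527. -191. -124.]
A 20 40 539 [ 492. -152.] [ 493. -160.   27.] [ 459.  527. -191. -124.]
A 60 200 204 [ 492. -149.] [ 493. -160.   15.] [ 479.  508. -158. -145.]
A 240 256 171 [ 493. -162.] [ 493. -160.   15.] [ 476.  510. -177. -144.]
B 8 20 60 [ 584. -215.] [ 590. -238.   35.] [ 555.  625. -269. -203.]
B 20 40 534 [ 586. -231.] [ 589. -239.   27.] [ 555.  625. -273. -203.]
B 60 200 314 [ 585. -229.] [ 590. -239.   15.] [ 575.  604. -244. -223.]
B 240 256 167 [ 591. -241.] [ 590. -239.   15.] [ 574.  606. -256. -223.]
C 8 20 48 [637. -86.] [657. -98.  35.] [ 622.  692. -132.  -63.]
C 20 40 505 [650. -94.] [657. -99.  28.] [ 622.  692. -133.  -64.]
C 60 200 235 [648. -92.] [658. -99.  15.] [ 642.  667. -111.  -84.]
C 240 256 160 [ 660. -100.] [657. -99.  15.] [ 642.  675. -115.  -83.]
housing 3500 ((569.0789794921875, 263.9267272949219), (219.18362426757812, 95.02825927734375), 5.4832563400268555) [[455. 301.]
 [465. 206.]
 [683. 227.]
 [674. 322.]]
button [493.91838054 252.7991082   59.19223089] 428
[... 867 characters left out ...]
-103.   36.] [ 660.  695. -138.  -69.]
C 20 40 565 [ 672. -102.] [ 661. -102.   27.] [ 633.  696. -138.  -67.]
C 60 200 953 [ 670. -102.] [ 659. -102.   14.] [ 654.  675. -118.  -87.]
C 240 256 226 [ 658. -102.] [ 659. -102.   15.] [ 640.  676. -119.  -86.]
housing 2165 ((570.5919799804688, 259.9971618652344), (220.69686889648438, 95.26397705078125), 5.5995683670043945) [[456. 297.]
 [465. 202.]
 [685. 223.]
 [676. 318.]]
button [504.53725164 247.46912659  58.59652734] 242 69.49334182195707
bars 218 [585.61565331 186.90433201  15.71949893] ((587.4473876953125, 184.97572326660156), (126.74494171142578, 61.56775665283203), 5.370075225830078) [[521. 210.]
 [527. 148.]
 [653. 160.]
 [648. 222.]]
```

View pics/cropA.png

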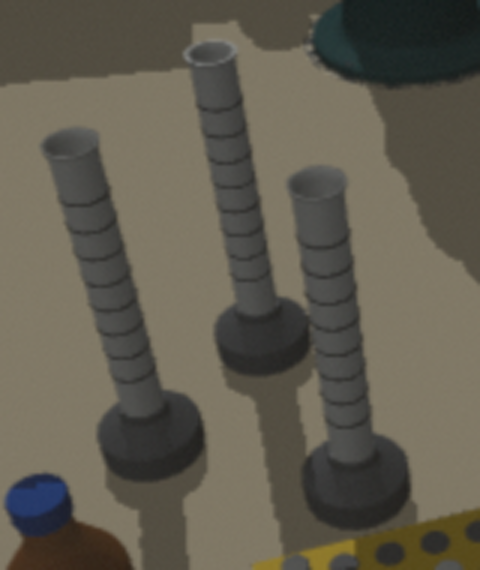

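View pics/cropD.png

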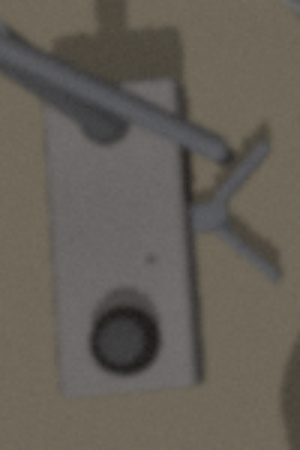

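A at (237,190) in scene is confirmed as the nearest to the base, with its foot at about (494,-162). The housing fit puts the dock at about (591,151), with its x axis along (-0.096, 0.995), and the button position agrees with that. Next I check the wrist camera mount and write a planning helper.

```bash
cat >> h.py <<'E'
from scipy.spatial.transform import Rotation as R
def tgt(tip,head_deg,tilt_deg):
    # head: world angle of tool x horizontally (deg); tilt: tips lead; returns TCP pos, R for given fingertip centre
    a=np.radians(head_deg);h=np.array([np.cos(a),np.sin(a),0]);t=np.radians(tilt_deg);u=np.array([0,0,1.])
    x=h*np.cos(t)+u*np.sin(t); z=h*np.sin(t)-u*np.cos(t); y=np.cross(z,x)
    return np.array(tip)-manip.nose_length*z, R.from_matrix(np.c_[x,y,z])
def delta(tip,head,tilt):
    o=manip.get_obs(); p,r=tgt(tip,head,tilt); c=R.from_rotvec(o['tool_rot'])
    print('t',round(o['time_s'],2),'need shift',c.inv().apply(p-o['ee_pos']).round(1),'turn',(c.inv()*r).as_rotvec().round(3),'world',(p-o['ee_pos']).round(1))
def now():
    o=manip.get_obs(); c=R.from_rotvec(o['tool_rot']); M=c.as_matrix()
    print('t',round(o['time_s'],2),'tip',(o['ee_pos']+manip.nose_length*M[:,2]).round(1),'head',np.degrees(np.arctan2(M[1,0],M[0,0])).round(1),'tilt',np.degrees(np.arcsin(M[2,0])).round(1),'roll',M[2,1].round(3),'F',o['ft_force'].round(1),'w',round(o['width'],1),'q',o['q'].round(2))
E
python3 - <<'E'
from h import *
print(manip.nose_length)
o=manip.get_obs(); c=R.from_rotvec(o['tool_rot']); T=np.array(manip.camera_info('wrist')['T'])
print('cam in tool',c.inv().apply(T[:3,3]-o['ee_pos']).round(), c.inv().apply(T[:3,2]).round(2))
A=np.array([493.5,-162]); 
h=np.array([np.cos(np.radians(62)),np.sin(np.radians(62))])
b=A-90*h; print(b)
now(); delta([b[0],b[1],120],62,30)
E
```

```text
11.0
cam in tool [  69.    2. -135.] [-0.27 -0.    0.96]
[ 451.24755935 -241.46528336]
t 0.7 tip [ 223.1 -637.1  238.8] head 19.3 tilt 0.0 roll 0.0 F [0.4 0.2 0.1] w 88.2 q [-1.27  0.26  1.6   0.    1.27 -0.04]
t 0.7 need shift [ 342.1 -294.3  120.2] turn [ 0.195  0.499 -0.728] world [ 225.6  390.8 -120.2]
```

```bash
python3 - <<'E'
from h import *
h=np.array([np.cos(np.radians(65)),np.sin(np.radians(65))]); b=np.array([493.5,-162])-90*h; print(b)
delta([b[0],b[1],130],19.3,0); delta([b[0],b[1],130],65,0); delta([b[0],b[1],130],65,40)
E
python3 -m handwheel '[{"fingers":57,"tx":45,"ty":-40},{"fingers":57,"tx":45,"ty":-40},{"fingers":57,"tx":45,"ty":-40},{"fingers":57,"tx":45,"ty":-40},{"fingers":57,"tx":45,"ty":-40},{"fingers":57,"tx":45,"ty":-40},{"fingers":57,"tx":45,"ty":-35},{"fingers":57,"rz":-0.16},{"fingers":57,"rz":-0.16},{"fingers":57,"rz":-0.16},{"fingers":57,"rz":-0.16},{"fingers":57,"rz":-0.16}]'
python3 -c "
from h import *
now()"
```

```text
[ 455.46435644 -243.56770083]
t 0.7 need shift [ 349.4 -294.6  108.7] turn [ 0. -0. -0.] world [ 232.4  393.5 -108.8]
t 0.7 need shift [ 349.4 -294.6  108.7] turn [ 0.     0.    -0.798] world [ 232.4  393.5 -108.8]
t 0.7 need shift [ 344.5 -289.6  111.3] turn [ 0.278  0.66  -0.764] world [ 229.4  387.1 -111.3]
t 0.7 tip [ 223.1 -637.1  238.8] head 19.3 tilt 0.0 roll 0.0 F [0.4 0.2 0.1] w 88.2 q [-1.27  0.26  1.6   0.    1.27 -0.04]invalid input at $[0]: expected keys fingers, tx, ty, tz, rx, ry, rz
```

```bash
python3 -m handwheel '[{"fingers":57,"tx":45,"ty":-40,"tz":0,"rx":0,"ry":0,"rz":0},{"fingers":57,"tx":45,"ty":-40,"tz":0,"rx":0,"ry":0,"rz":0},{"fingers":57,"tx":45,"ty":-40,"tz":0,"rx":0,"ry":0,"rz":0},{"fingers":57,"tx":45,"ty":-40,"tz":0,"rx":0,"ry":0,"rz":0},{"fingers":57,"tx":45,"ty":-40,"tz":0,"rx":0,"ry":0,"rz":0},{"fingers":57,"tx":45,"ty":-40,"tz":0,"rx":0,"ry":0,"rz":0},{"fingers":57,"tx":45,"ty":-35,"tz":0,"rx":0,"ry":0,"rz":0},{"fingers":57,"tx":0,"ty":0,"tz":0,"rx":0,"ry":0,"rz":-0.16},{"fingers":57,"tx":0,"ty":0,"tz":0,"rx":0,"ry":0,"rz":-0.16},{"fingers":57,"tx":0,"ty":0,"tz":0,"rx":0,"ry":0,"rz":-0.16},{"fingers":57,"tx":0,"ty":0,"tz":0,"rx":0,"ry":0,"rz":-0.16},{"fingers":57,"tx":0,"ty":0,"tz":0,"rx":0,"ry":0,"rz":-0.16}]'
python3 -c "
from h import *
now()
delta([455.5,-243.5,130],65,0)"
```

```text
time_s: 2.2
ee_pos: [437.1, -262.4, 251.6]
tool_rot: [2.619, 1.722, 0.005]
ft_force: [0.3, -0.5, -0.1]
width: 50.2
t 2.2 tip [ 437.2 -262.4  240.6] head 66.7 tilt -0.1 roll 0.008 F [ 0.3 -0.5 -0.1] w 50.2 q [-0.59 -0.06  1.95  0.    1.24 -0.18]
t 2.2 need shift [ 24.8   8.5 110.7] turn [0.008 0.001 0.029] world [  18.4   18.9 -110.6]
```

Now tilt (4 × 0.174 = 40°).

```bash
python3 -m handwheel '[{"fingers":57,"tx":0,"ty":0,"tz":0,"rx":0,"ry":0.175,"rz":0},{"fingers":57,"tx":0,"ty":0,"tz":0,"rx":0,"ry":0.175,"rz":0},{"fingers":57,"tx":0,"ty":0,"tz":0,"rx":0,"ry":0.175,"rz":0},{"fingers":57,"tx":0,"ty":0,"tz":0,"rx":0,"ry":0.175,"rz":0},{"fingers":57,"tx":0,"ty":0,"tz":0,"rx":0,"ry":0,"rz":0}]'
python3 - <<'E'
from h import *
now()
delta([455.5,-243.5,130],65,40);delta([455.5,-243.5,9],65,40)
im,d=manip.grab_frame('scene'); cv2.imwrite('pics/s1.png',im[...,::-1])
E
```

```text
time_s: 2.82
ee_pos: [439.0, -262.1, 254.4]
tool_rot: [-2.194, -1.461, -0.836]
ft_force: [-0.5, 0.2, 0.0]
width: 50.2
t 2.83 tip [ 441.9 -255.5  246.1] head 67.8 tilt 41.1 roll 0.016 F [-0.5  0.2  0. ] w 50.2 q [-0.96  0.14  1.9   0.6   1.53 -0.72]
t 2.83 need shift [-63.8   5.7  98.4] turn [-0.01  -0.019  0.037] world [  13.5   12.2 -116. ]
t 2.83 need shift [-143.3    3.8  189.6] turn [-0.01  -0.019  0.037] world [  13.5   12.2 -237. ]
```

View pics/s1.png

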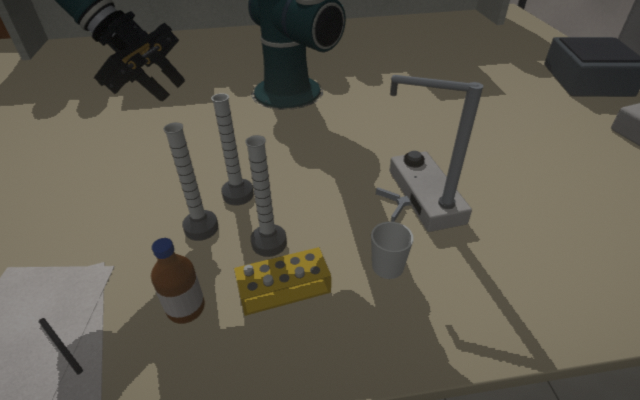

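The tool is tilted back with its fingertips at about (170,85), behind cylinder A. Next I descend.

```bash
python3 -m handwheel '[{"fingers":57,"tx":-35,"ty":1,"tz":46,"rx":0,"ry":-0.019,"rz":0.037},{"fingers":57,"tx":-35,"ty":1,"tz":46,"rx":0,"ry":0,"rz":0},{"fingers":57,"tx":-35,"ty":1,"tz":46,"rx":0,"ry":0,"rz":0},{"fingers":57,"tx":-22,"ty":1,"tz":30,"rx":0,"ry":0,"rz":0},{"fingers":57,"tx":0,"ty":0,"tz":0,"rx":0,"ry":0,"rz":0}]'
python3 - <<'E'
from h import *
now()
delta([455.5,-243.5,9],65,40)
E
```

```text
time_s: 3.5
ee_pos: [454.5, -256.2, 47.5]
tool_rot: [-2.241, -1.457, -0.793]
ft_force: [0.1, 0.4, 1.1]
width: 49.8
t 3.5 tip [ 457.3 -250.    38.9] head 66.3 tilt 38.6 roll 0.01 F [0.1 0.4 1.1] w 49.8 q [-0.92  0.39  2.01  0.64  1.18 -0.89]
t 3.5 need shift [-14.8  -4.7  26.6] turn [-0.002  0.024  0.018] world [ -1.9   6.3 -30.1]
```

```bash
python3 -m handwheel '[{"fingers":57,"tx":-9,"ty":-2,"tz":14,"rx":0,"ry":0.024,"rz":0.018},{"fingers":57,"tx":-6,"ty":-2,"tz":12,"rx":0,"ry":0,"rz":0},{"fingers":57,"tx":0,"ty":0,"tz":0,"rx":0,"ry":0,"rz":0}]'
python3 - <<'E'
from h import *
now()
delta([455.5,-243.5,9],65,40)
im,d=manip.grab_frame('scene'); cv2.imwrite('pics/s2.png',cv2.resize(im[0:270,80:330],None,fx=2.2,fy=2.2)[...,::-1])
E
```

```text
time_s: 3.88
ee_pos: [455.7, -251.8, 20.7]
tool_rot: [-2.237, -1.432, -0.814]
ft_force: [-0.8, -0.0, 0.5]
width: 50.2
t 3.88 tip [ 458.7 -245.4   12.3] head 65.4 tilt 39.8 roll 0.005 F [-0.8 -0.   0.5] w 50.2 q [-0.92  0.44  2.02  0.67  1.15 -0.92]
t 3.88 need shift [-1.8 -3.7  2.8] turn [0.003 0.004 0.005] world [-3.2  1.9 -3.3]
```

View pics/s2.png

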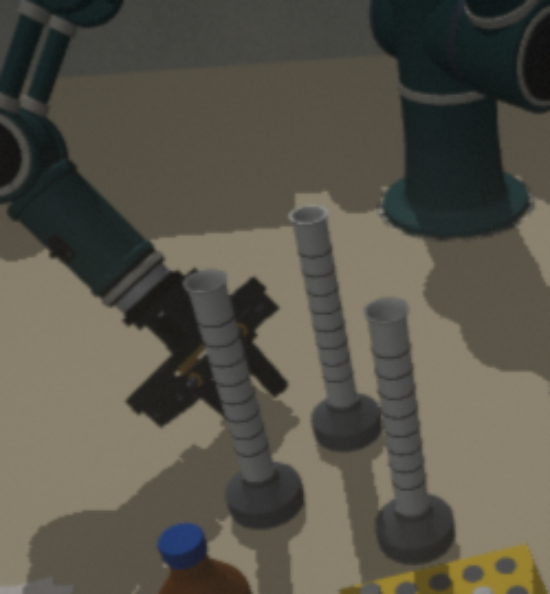

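The fingers are low behind A, and B is clear of the hand. I close in and push slowly.

```bash
python3 -m handwheel '[{"fingers":57,"tx":-2,"ty":-4,"tz":3,"rx":0,"ry":0,"rz":0},{"fingers":57,"tx":10.7,"ty":0,"tz":9,"rx":0,"ry":0,"rz":0},{"fingers":57,"tx":10.7,"ty":0,"tz":9,"rx":0,"ry":0,"rz":0},{"fingers":57,"tx":10.7,"ty":0,"tz":9,"rx":0,"ry":0,"rz":0},{"fingers":57,"tx":7,"ty":0,"tz":6,"rx":0,"ry":0,"rz":0},{"fingers":57,"tx":6,"ty":0,"tz":5,"rx":0,"ry":0,"rz":0},{"fingers":57,"tx":6,"ty":0,"tz":5,"rx":0,"ry":0,"rz":0},{"fingers":57,"tx":6,"ty":0,"tz":5,"rx":0,"ry":0,"rz":0}]'
python3 - <<'E'
from h import *
now()
im,d=manip.grab_frame('scene'); cv2.imwrite('pics/s3.png',cv2.resize(im[0:270,80:330],None,fx=2.2,fy=2.2)[...,::-1])
E
```

```text
time_s: 4.92
ee_pos: [486.9, -179.7, 18.6]
tool_rot: [-2.241, -1.436, -0.815]
ft_force: [-1.0, -0.7, 1.4]
width: 50.4
t 4.92 tip [ 489.9 -173.4   10.1] head 65.6 tilt 39.6 roll 0.011 F [-1.  -0.7  1.4] w 50.4 q [-0.8   0.4   2.09  0.75  1.07 -0.88]
```

View pics/s3.png

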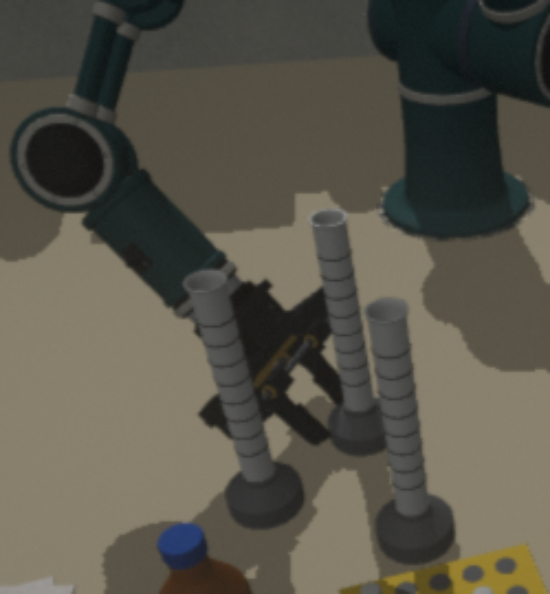

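```bash
cat >> h.py <<'E'
def cyl(x,y,save=None,rad=60):
    out=[]
    for c in ('top','scene'):
        im,d=manip.grab_frame(c); P=cloud(c,d); X,Y,Z=P[...,0],P[...,1],P[...,2]
        m=(np.hypot(X-x,Y-y)<rad)&(Z>240)&(Z<256); 
        A=np.c_[2*X[m],2*Y[m],np.ones(m.sum())]; a=np.linalg.lstsq(A,X[m]**2+Y[m]**2,rcond=None)[0]
        m2=(np.hypot(X-a[0],Y-a[1])<22)&(Z>60)&(Z<200)
        A=np.c_[2*X[m2],2*Y[m2],np.ones(m2.sum())]; b=np.linalg.lstsq(A,X[m2]**2+Y[m2]**2,rcond=None)[0] if m2.sum()>8 else np.zeros(3)
        print(c,'mouth',a[:2].round(1),m.sum(),'tube',b[:2].round(1),m2.sum()); out.append(a[:2])
        if save: cv2.imwrite(f'pics/{save}_{c}.png',im[...,::-1])
    return np.mean(out,0)
E
python3 - <<'E'
from h import *
p=cyl(504,-143); print(p)
a=np.radians(73.5); h=np.array([np.cos(a),np.sin(a)])
print(np.degrees(np.arctan2(151-p[1],591-p[0])))
now()
t=p-33*h; delta([*t,10],73.5,40)
E
```

```text
top mouth [ 502.7 -141.9] 175 tube [ 502.8 -142.3] 185
scene mouth [ 504.7 -145.5] 174 tube [ 504.4 -145.6] 805
[ 503.69964997 -143.70639232]
73.49922437395668
t 5.08 tip [ 489.7 -173.    10.2] head 65.6 tilt 39.6 roll 0.01 F [ 0.1 -0.6 -0.4] w 50.2 q [-0.8   0.4   2.09  0.75  1.07 -0.88]
t 5.08 need shift [-0.3  6.3  0.1] turn [ 0.101  0.007 -0.106] world [ 5.7 -2.8 -0.2]
```

```bash
python3 -m handwheel '[{"fingers":57,"tx":-1,"ty":6,"tz":-1,"rx":0.1,"ry":0.007,"rz":-0.106},{"fingers":57,"tx":4,"ty":0,"tz":3.4,"rx":0,"ry":0,"rz":0},{"fingers":57,"tx":10,"ty":0,"tz":8.4,"rx":0,"ry":0,"rz":0},{"fingers":57,"tx":10,"ty":0,"tz":8.4,"rx":0,"ry":0,"rz":0},{"fingers":57,"tx":10,"ty":0,"tz":8.4,"rx":0,"ry":0,"rz":0},{"fingers":57,"tx":10,"ty":0,"tz":8.4,"rx":0,"ry":0,"rz":0},{"fingers":57,"tx":10,"ty":0,"tz":8.4,"rx":0,"ry":0,"rz":0}]'
python3 - <<'E'
from h import *
now(); o=manip.get_obs()
p=cyl(o['ee_pos'][0]+12,o['ee_pos'][1]+38,'s4'); print(p,np.degrees(np.arctan2(151-p[1],591-p[0])))
a=np.radians(75); h=np.array([np.cos(a),np.sin(a)])
t=p-33*h; delta([*t,10],75,40)
E
```

```text
time_s: 5.95
ee_pos: [510.7, -110.7, 18.6]
tool_rot: [-2.103, -1.562, -0.766]
ft_force: [-1.1, -1.9, -0.6]
width: 50.3
t 5.95 tip [ 512.8 -103.9   10.2] head 73.2 tilt 40.1 roll -0.001 F [-1.1 -1.9 -0.6] w 50.3 q [-0.65  0.41  2.08  0.75  1.08 -0.87]
top mouth [520.9 -72.8] 171 tube [521.  -72.9] 111
scene mouth [522.8 -72.5] 175 tube [523.  -73.3] 791
[521.86845214 -72.62979075] 72.8218483733943
t 6.05 need shift [-1.   1.5 -0.7] turn [ 0.017 -0.002 -0.024] world [ 1.1 -1.6 -0.2]
```

View pics/s4_scene.png

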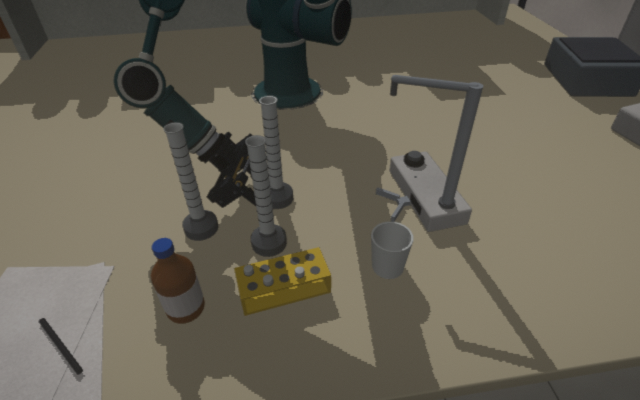

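The cylinder is upright, with its foot at about (275,195). I keep pushing.

```bash
python3 -m handwheel '[{"fingers":57,"tx":10,"ty":0,"tz":8.4,"rx":0,"ry":0,"rz":0},{"fingers":57,"tx":10,"ty":0,"tz":8.4,"rx":0,"ry":0,"rz":0},{"fingers":57,"tx":10,"ty":0,"tz":8.4,"rx":0,"ry":0,"rz":0},{"fingers":57,"tx":10,"ty":0,"tz":8.4,"rx":0,"ry":0,"rz":0},{"fingers":57,"tx":10,"ty":0,"tz":8.4,"rx":0,"ry":0,"rz":0},{"fingers":57,"tx":10,"ty":0,"tz":8.4,"rx":0,"ry":0,"rz":0},{"fingers":57,"tx":10,"ty":0,"tz":8.4,"rx":0,"ry":0,"rz":0},{"fingers":57,"tx":10,"ty":0,"tz":8.4,"rx":0,"ry":0,"rz":0},{"fingers":57,"tx":10,"ty":0,"tz":8.4,"rx":0,"ry":0,"rz":0},{"fingers":57,"tx":10,"ty":0,"tz":8.4,"rx":0,"ry":0,"rz":0},{"fingers":57,"tx":10,"ty":0,"tz":8.4,"rx":0,"ry":0,"rz":0}]'
python3 - <<'E'
from h import *
now(); o=manip.get_obs()
p=cyl(o['ee_pos'][0]+12,o['ee_pos'][1]+38,'s5'); an=np.degrees(np.arctan2(151-p[1],591-p[0])); print(p,an,np.hypot(151-p[1],591-p[0]))
a=np.radians(an); h=np.array([np.cos(a),np.sin(a)])
t=p-33*h; delta([*t,10],an,40)
E
```

```text
time_s: 7.42
ee_pos: [554.3, 36.8, 18.4]
tool_rot: [-2.102, -1.561, -0.765]
ft_force: [-0.6, -1.2, -0.7]
width: 50.2
t 7.42 tip [556.4  43.6  10. ] head 73.2 tilt 40.1 roll -0.002 F [-0.6 -1.2 -0.7] w 50.2 q [-0.37  0.37  2.14  0.91  0.95 -0.76]
top mouth [564.6  74.7] 163 tube [564.9  74.9] 105
scene mouth [566.6  74.8] 180 tube [566.5  73.9] 812
[565.61671322  74.79047368] 71.57850963800416 80.32560705703763
t 7.53 need shift [-0.9 -0.9 -0.6] turn [-0.022 -0.002  0.022] world [-1.1 -0.8 -0.1]
```

View pics/s5_scene.png

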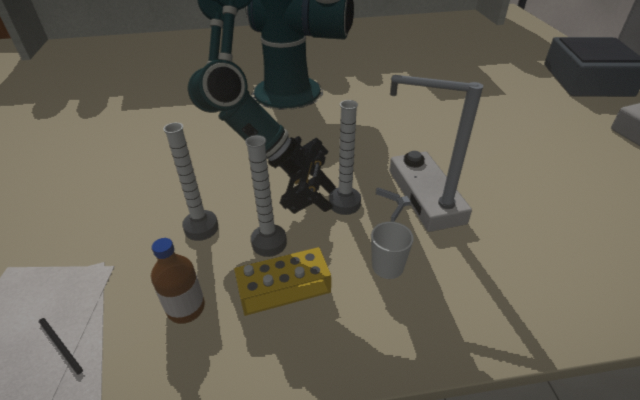

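```bash
python3 -m handwheel '[{"fingers":57,"tx":9,"ty":-1,"tz":7.4,"rx":-0.02,"ry":0,"rz":0.02},{"fingers":57,"tx":9,"ty":0,"tz":7.5,"rx":0,"ry":0,"rz":0},{"fingers":57,"tx":9,"ty":0,"tz":7.5,"rx":0,"ry":0,"rz":0},{"fingers":57,"tx":9,"ty":0,"tz":7.5,"rx":0,"ry":0,"rz":0},{"fingers":57,"tx":9,"ty":0,"tz":7.5,"rx":0,"ry":0,"rz":0},{"fingers":57,"tx":9,"ty":0,"tz":7.5,"rx":0,"ry":0,"rz":0},{"fingers":57,"tx":5,"ty":0,"tz":4.2,"rx":0,"ry":0,"rz":0}]'
python3 - <<'E'
from h import *
now(); o=manip.get_obs()
p=cyl(o['ee_pos'][0]+12,o['ee_pos'][1]+38,'s6',45); an=np.degrees(np.arctan2(151-p[1],591-p[0])); print(p,an,np.hypot(151-p[1],591-p[0]))
a=np.radians(90); h=np.array([np.cos(a),np.sin(a)])
t=p-34*h; delta([*t,10],90,40)
E
```

```text
time_s: 8.4
ee_pos: [578.2, 115.3, 18.7]
tool_rot: [-2.129, -1.535, -0.777]
ft_force: [-1.2, -2.0, -0.8]
width: 50.3
t 8.4 tip [580.4 122.   10.2] head 71.5 tilt 40.1 roll -0.001 F [-1.2 -2.  -0.8] w 50.3 q [-0.21  0.37  2.14  1.02  0.85 -0.68]
top mouth [589.5 152.6] 133 tube [589.8 153.2] 186
scene mouth [591.1 149.8] 188 tube [591.1 149.7] 845
[590.25887426 151.1974411 ] -14.917527183856766 0.7669748078277105
t 8.5 need shift [-1.1 13.1 -0.4] turn [ 0.206 -0.002 -0.246] world [12.1 -5.2 -0.4]
```

View pics/s6_scene.png

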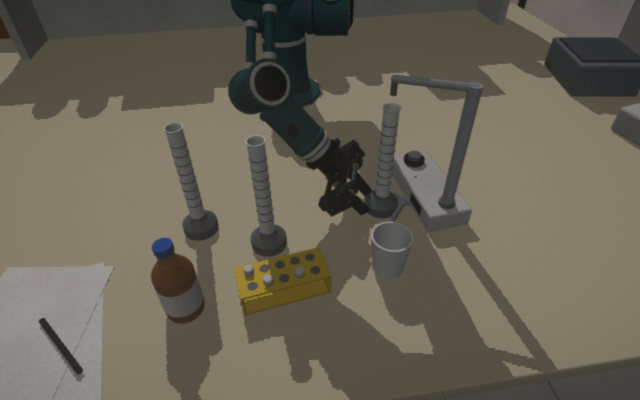

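View pics/s6_top.png

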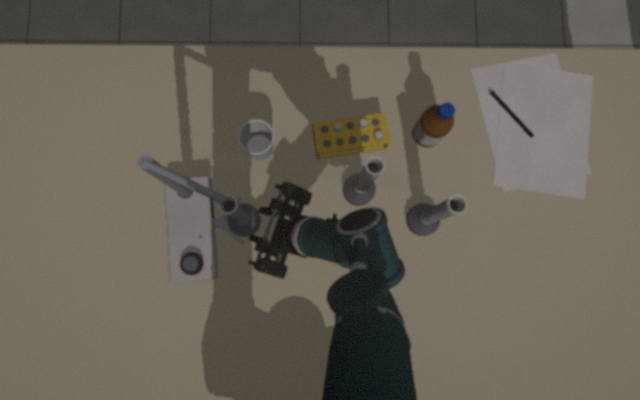

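The measured position is within about 1 mm of the dock. I nudge gently until the contact force rises, to seat it against both bars.

```bash
for i in 1; do python3 -m handwheel '[{"fingers":57,"tx":0,"ty":0,"tz":0,"rx":0,"ry":0,"rz":0}]'; python3 -m handwheel '[{"fingers":57,"tx":1.5,"ty":0,"tz":1.3,"rx":0,"ry":0,"rz":0}]';python3 -m handwheel '[{"fingers":57,"tx":1.5,"ty":0,"tz":1.3,"rx":0,"ry":0,"rz":0}]';python3 -m handwheel '[{"fingers":57,"tx":1.5,"ty":0,"tz":1.3,"rx":0,"ry":0,"rz":0}]'; done
python3 -c "
from h import *
now()"
```

```text
time_s: 8.62
ee_pos: [578.2, 115.4, 18.9]
tool_rot: [-2.128, -1.535, -0.777]
ft_force: [0.0, -0.6, -0.1]
width: 50.1
time_s: 8.75
ee_pos: [578.8, 116.5, 18.5]
tool_rot: [-2.13, -1.536, -0.776]
ft_force: [-4.6, -8.1, 2.1]
width: 50.0
time_s: 8.88
ee_pos: [579.2, 116.9, 18.3]
tool_rot: [-2.131, -1.537, -0.775]
ft_force: [-7.3, -12.6, 5.7]
width: 49.9
time_s: 9.0
ee_pos: [579.4, 117.0, 18.1]
tool_rot: [-2.133, -1.539, -0.774]
ft_force: [-8.7, -14.0, 7.8]
width: 50.4
t 9.0 tip [581.6 123.7   9.7] head 71.7 tilt 39.8 roll 0.002 F [ -8.7 -14.    7.8] w 50.4 q [-0.21  0.37  2.14  1.02  0.85 -0.67]
```

```bash
python3 -m handwheel '[{"fingers":57,"tx":-3,"ty":0,"tz":-2.5,"rx":0,"ry":0,"rz":0},{"fingers":57,"tx":0,"ty":-3,"tz":0,"rx":0,"ry":0,"rz":0}]'; python3 -m handwheel '[{"fingers":57,"tx":2,"ty":-1,"tz":1.7,"rx":0,"ry":0,"rz":0}]';python3 -m handwheel '[{"fingers":57,"tx":2,"ty":-1,"tz":1.7,"rx":0,"ry":0,"rz":0}]';python3 -m handwheel '[{"fingers":57,"tx":1.5,"ty":-1,"tz":1.3,"rx":0,"ry":0,"rz":0}]'
python3 -m handwheel '[{"fingers":57,"tx":1.5,"ty":-1,"tz":1.3,"rx":0,"ry":0,"rz":0}]'
python3 - <<'E'
from h import *
now(); p=cyl(590,151,'s7',45); print(p)
E
```

```text
time_s: 9.25
ee_pos: [575.5, 113.5, 18.6]
tool_rot: [-2.134, -1.537, -0.775]
ft_force: [0.5, 0.1, -0.0]
width: 50.2
time_s: 9.38
ee_pos: [575.6, 115.7, 18.4]
tool_rot: [-2.136, -1.537, -0.776]
ft_force: [-1.7, -6.8, 1.7]
width: 50.0
time_s: 9.5
ee_pos: [576.7, 116.9, 18.3]
tool_rot: [-2.141, -1.538, -0.777]
ft_force: [-1.1, -10.3, 2.4]
width: 50.2
time_s: 9.62
ee_pos: [577.7, 117.5, 18.2]
tool_rot: [-2.145, -1.539, -0.778]
ft_force: [-2.9, -10.4, 2.3]
width: 50.4
time_s: 9.75
ee_pos: [578.3, 117.8, 18.0]
tool_rot: [-2.149, -1.541, -0.779]
ft_force: [-5.3, -13.1, 5.5]
width: 50.4
t 9.75 tip [580.7 124.4   9.5] head 71.6 tilt 39.4 roll 0.012 F [ -5.3 -13.1   5.5] w 50.4 q [-0.2   0.36  2.15  1.02  0.83 -0.67]
top mouth [589.7 153.5] 125 tube [590. 154.] 185
scene mouth [591.2 150.3] 182 tube [591.3 150.2] 847
[590.45989459 151.91801987]
```

It is seated: force held against both bars, and the centre measures (590.5,151.9). Now I retreat straight back.

```bash
python3 -m handwheel '[{"fingers":57,"tx":-4,"ty":0,"tz":-3.4,"rx":0,"ry":0,"rz":0},{"fingers":57,"tx":-15,"ty":0,"tz":-13,"rx":0,"ry":0,"rz":0},{"fingers":57,"tx":-30,"ty":0,"tz":-26,"rx":0,"ry":0,"rz":0},{"fingers":57,"tx":-30,"ty":0,"tz":-26,"rx":0,"ry":0,"rz":0},{"fingers":0,"tx":20,"ty":0,"tz":-30,"rx":0,"ry":0,"rz":0},{"fingers":0,"tx":10,"ty":0,"tz":-40,"rx":0,"ry":0,"rz":0},{"fingers":0,"tx":10,"ty":0,"tz":-40,"rx":0,"ry":0,"rz":0},{"fingers":0,"tx":0,"ty":0,"tz":0,"rx":0,"ry":0,"rz":0}]'
python3 - <<'E'
from h import *
now(); p=cyl(590,151,'s8',45); print(p)
im=cv2.imread('pics/s8_top.png'); cv2.imwrite('pics/s8c.png',cv2.resize(im[150:300,150:300],None,fx=4,fy=4,interpolation=2))
delta([430,40,220],90,0)
E
```

```text
time_s: 10.85
ee_pos: [528.5, -18.1, 133.9]
tool_rot: [-2.143, -1.54, -0.777]
ft_force: [0.0, -0.1, -0.6]
width: 12.4
t 10.85 tip [530.8 -11.5 125.4] head 71.6 tilt 39.6 roll 0.007 F [ 0.  -0.1 -0.6] w 12.4 q [-0.49  0.15  2.13  0.77  1.13 -0.6 ]
top mouth [589.6 153.4] 128 tube [590.  153.9] 181
scene mouth [591.3 150.2] 183 tube [591.  150.2] 849
[590.43935591 151.81185168]
t 10.95 need shift [  81.4 -109.2  -62.9] turn [ 0.114 -0.684 -0.312] world [-96.3  56.4 100.2]
```

View pics/s8c.png

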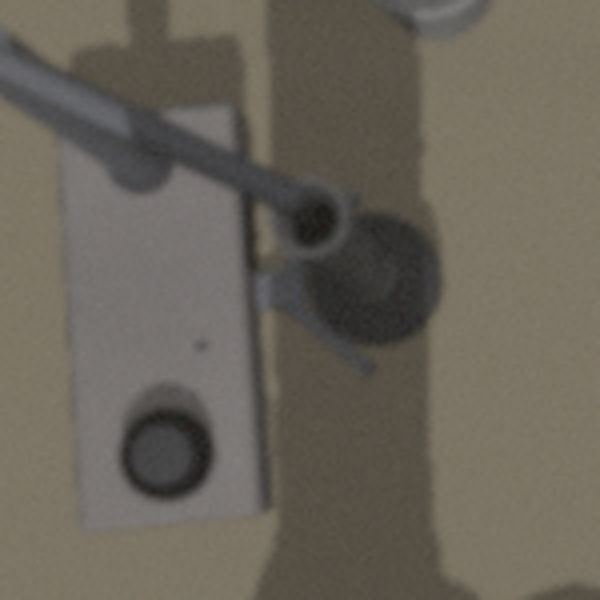

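View pics/s8_scene.png

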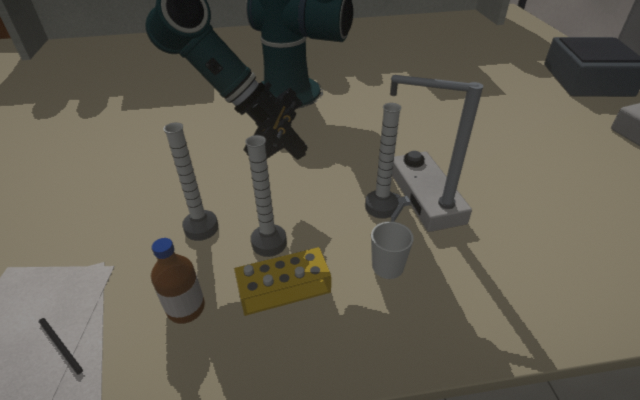

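The cylinder stays put at (590.4,151.8), and its foot meets both bars in the top crop at about (375,280). I straighten the tool and go round on the robot's side to the button.

```bash
python3 -m handwheel '[{"fingers":0,"tx":22,"ty":-29,"tz":-17,"rx":0,"ry":0,"rz":0},{"fingers":0,"tx":22,"ty":-29,"tz":-17,"rx":0,"ry":0,"rz":0},{"fingers":0,"tx":22,"ty":-29,"tz":-17,"rx":0,"ry":0,"rz":0},{"fingers":0,"tx":20,"ty":-27,"tz":-15,"rx":0,"ry":0,"rz":0},{"fingers":0,"tx":0,"ty":0,"tz":0,"rx":0.03,"ry":-0.17,"rz":-0.08},{"fingers":0,"tx":0,"ty":0,"tz":0,"rx":0.03,"ry":-0.17,"rz":-0.08},{"fingers":0,"tx":0,"ty":0,"tz":0,"rx":0.03,"ry":-0.17,"rz":-0.08},{"fingers":0,"tx":0,"ty":0,"tz":0,"rx":0.03,"ry":-0.17,"rz":-0.08},{"fingers":0,"tx":0,"ty":0,"tz":0,"rx":0,"ry":0,"rz":0}]'
python3 - <<'E'
from h import *
now(); delta([430,250,220],110,0); delta([496,252,120],115,0)
# button measure
for c in('top','scene'):
    im,d=manip.grab_frame(c); P=cloud(c,d)
    m=(np.hypot(P[...,0]-496,P[...,1]-252)<17)&(P[...,2]>52)
    print(c,m.sum(),np.percentile(P[m][:,2],[5,50,95]).round(1)); z=np.percentile(P[m][:,2],60)
    k=m&(abs(P[...,2]-z)<3); print((P[k].min(0)+P[k].max(0))/2,k.sum(),P[k].mean(0))
E
```

```text
time_s: 12.08
ee_pos: [413.9, 52.4, 222.4]
tool_rot: [-2.176, -2.213, 0.014]
ft_force: [-0.8, 0.4, 0.4]
width: 0.5
t 12.07 tip [413.5  52.6 211.4] head 90.9 tilt 1.2 roll -0.033 F [-0.8  0.4  0.4] w 0.5 q [ 0.05 -0.2   2.13  0.02  1.24  0.02]
t 12.07 need shift [197.4  19.2  -5.2] turn [-0.029 -0.026 -0.332] world [ 16.1 197.6   8.6]
t 12.07 need shift [196.3  88.5  92.6] turn [-0.028 -0.027 -0.419] world [ 82.1 199.6 -91.4]
top 234 [55.3 65.6 68.9]
[494.67286317 253.72464737  66.36624423] 168 [494.82197774 253.88931118  66.39291863]
scene 133 [56.2 66.  68.4]
[496.25445621 250.3418406   66.34826001] 91 [497.75283728 249.84852724  66.52433538]
```

```bash
python3 -m handwheel '[{"fingers":0,"tx":50,"ty":5,"tz":0,"rx":-0.028,"ry":-0.026,"rz":0},{"fingers":0,"tx":50,"ty":5,"tz":0,"rx":0,"ry":0,"rz":0},{"fingers":0,"tx":50,"ty":5,"tz":0,"rx":0,"ry":0,"rz":0},{"fingers":0,"tx":45,"ty":5,"tz":0,"rx":0,"ry":0,"rz":0},{"fingers":0,"tx":0,"ty":0,"tz":0,"rx":0,"ry":0,"rz":-0.17},{"fingers":0,"tx":0,"ty":0,"tz":0,"rx":0,"ry":0,"rz":-0.17},{"fingers":0,"tx":0,"ty":0,"tz":0,"rx":0,"ry":0,"rz":0}]'
python3 - <<'E'
from h import *
now(); delta([495.5,252,100],112,0)
E
```

```text
time_s: 13.05
ee_pos: [431.8, 239.7, 214.1]
tool_rot: [-1.815, -2.539, 0.015]
ft_force: [-0.1, -0.9, 0.3]
width: 0.5
t 13.05 tip [431.6 239.7 203.1] head 108.9 tilt 0.6 roll -0.02 F [-0.1 -0.9  0.3] w 0.5 q [ 0.45 -0.04  2.01  0.01  1.19  0.11]
t 13.05 need shift [-10.1  66.3 101.7] turn [-0.019 -0.012 -0.054] world [  63.7   12.3 -103.1]
```

```bash
python3 -m handwheel '[{"fingers":0,"tx":-5,"ty":33,"tz":10,"rx":-0.019,"ry":-0.012,"rz":0},{"fingers":0,"tx":-5,"ty":33,"tz":30,"rx":0,"ry":0,"rz":0},{"fingers":0,"tx":0,"ty":0,"tz":40,"rx":0,"ry":0,"rz":0},{"fingers":0,"tx":0,"ty":0,"tz":20,"rx":0,"ry":0,"rz":0},{"fingers":0,"tx":0,"ty":0,"tz":0,"rx":0,"ry":0,"rz":0}]'
python3 - <<'E'
from h import *
now(); delta([495.5,252,70],110,0)
for c in('scene','wrist'):
    im,d=manip.grab_frame(c); cv2.imwrite(f'pics/s9{c}.png',im[...,::-1])
E
```

```text
time_s: 13.68
ee_pos: [500.3, 244.4, 108.7]
tool_rot: [-1.865, -2.522, 0.0]
ft_force: [-0.3, 0.4, 0.2]
width: 0.1
t 13.68 tip [500.2 244.4  97.7] head 107.0 tilt 0.2 roll -0.003 F [-0.3  0.4  0.2] w 0.1 q [0.41 0.17 1.99 0.01 0.98 0.11]
t 13.68 need shift [ 8.6 -2.3 27.8] turn [-0.003 -0.004 -0.052] world [ -4.8   7.6 -27.7]
```

View pics/s9scene.png

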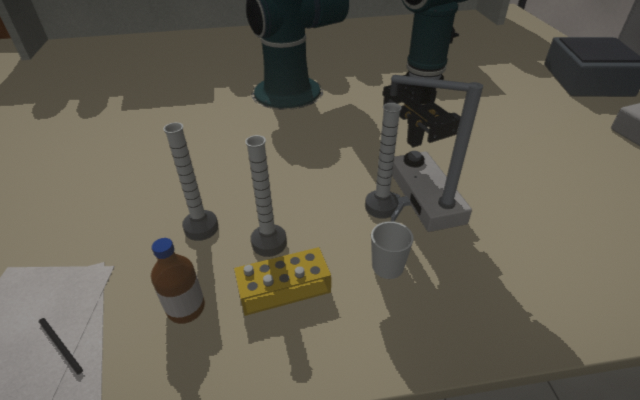

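View pics/s9wrist.png

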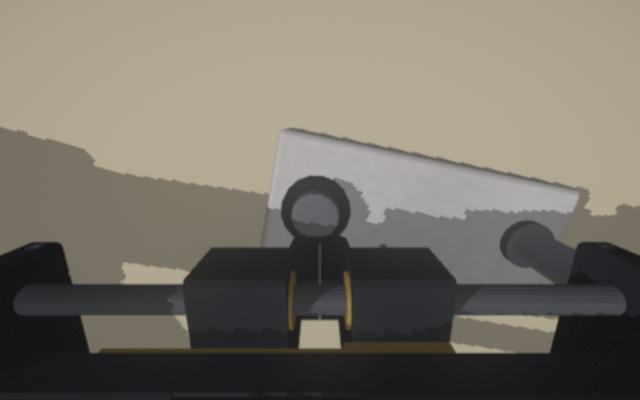

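The button is just ahead of the fingertips in the wrist view: grey cap at (316,215), inside a dark ring. I check the ring's height before pressing.

Run:
```python
from h import *
im,d=manip.grab_frame('wrist'); P=cloud('wrist',d)
for u in range(274,362,5): print(u,P[212,u].round(0),im[212,u])
for v in range(170,240,5): print(v,P[v,316].round(0),im[v,316])
```

```text
274 [471. 241.  46.] [120 118 117]
279 [474. 242.  46.] [95 93 93]
284 [478. 247.  58.] [56 56 54]
289 [481. 247.  57.] [60 60 60]
294 [484. 252.  67.] [101 103 106]
299 [487. 253.  67.] [ 99 100 104]
304 [491. 253.  66.] [ 98 100 104]
309 [494. 255.  67.] [ 99 100 105]
314 [497. 256.  68.] [ 99  99 104]
319 [500. 257.  68.] [ 97  98 103]
324 [503. 257.  67.] [ 96  98 102]
329 [506. 258.  67.] [ 97  98 103]
334 [509. 259.  67.] [91 92 96]
339 [514. 257.  56.] [52 51 51]
344 [517. 259.  58.] [53 52 52]
349 [522. 257.  47.] [112 110 110]
354 [526. 257.  45.] [120 118 118]
359 [529. 259.  47.] [120 118 118]
170 [491. 279.  45.] [176 173 173]
175 [492. 275.  45.] [147 144 144]
180 [492. 274.  57.] [64 63 62]
185 [493. 271.  57.] [63 62 62]
190 [494. 267.  56.] [65 64 64]
195 [495. 267.  67.] [ 97  97 101]
200 [496. 264.  68.] [100 102 106]
205 [497. 260.  67.] [ 99 101 104]
210 [497. 257.  68.] [ 99 100 104]
215 [498. 255.  69.] [ 97  98 102]
220 [499. 251.  67.] [ 97  98 103]
225 [501. 247.  67.] [72 72 76]
230 [501. 244.  68.] [72 73 76]
235 [502. 241.  68.] [67 68 70]
```

The collar tops out at 57 and the cap at 67, so fully down is about 61, clear of the collar. The centre is about (496.5,252.5).

```bash
python3 -m handwheel '[{"fingers":0,"tx":8,"ty":-1,"tz":6,"rx":0,"ry":0,"rz":0},{"fingers":0,"tx":1,"ty":-1,"tz":8,"rx":0,"ry":0,"rz":0},{"fingers":0,"tx":0,"ty":0,"tz":6,"rx":0,"ry":0,"rz":0},{"fingers":0,"tx":0,"ty":0,"tz":4,"rx":0,"ry":0,"rz":0},{"fingers":0,"tx":0,"ty":0,"tz":0,"rx":0,"ry":0,"rz":0}]'
python3 - <<'E'
from h import *
now(); delta([496.5,252.5,60],107,0)
E
```

```text
time_s: 14.45
ee_pos: [498.7, 255.7, 89.3]
tool_rot: [1.865, 2.528, 0.015]
ft_force: [0.1, 0.4, 0.1]
width: 0.9
t 14.45 tip [498.7 255.8  78.3] head 107.2 tilt 0.3 roll 0.008 F [0.1 0.4 0.1] w 0.9 q [0.43 0.2  2.   0.01 0.93 0.12]
t 14.45 need shift [-2.5 -3.2 18.3] turn [ 0.008 -0.005  0.003] world [ -2.2  -3.2 -18.3]
```

```bash
python3 -m handwheel '[{"fingers":0,"tx":-2,"ty":-3,"tz":6,"rx":0,"ry":0,"rz":0},{"fingers":0,"tx":0,"ty":0,"tz":4,"rx":0,"ry":0,"rz":0}]'
python3 -m handwheel '[{"fingers":0,"tx":0,"ty":0,"tz":3,"rx":0,"ry":0,"rz":0}]'
python3 -m handwheel '[{"fingers":0,"tx":0,"ty":0,"tz":3,"rx":0,"ry":0,"rz":0}]'
python3 -m handwheel '[{"fingers":0,"tx":0,"ty":0,"tz":3,"rx":0,"ry":0,"rz":0}]'
python3 -c "
from h import *
now()"
```

```text
time_s: 14.7
ee_pos: [496.6, 252.9, 79.1]
tool_rot: [1.865, 2.527, 0.016]
ft_force: [0.3, -0.0, -0.3]
width: 0.7
time_s: 14.82
ee_pos: [496.7, 253.0, 76.0]
tool_rot: [1.865, 2.527, 0.016]
ft_force: [-0.6, 0.3, 3.4]
width: 0.2
time_s: 14.95
ee_pos: [496.8, 253.0, 73.2]
tool_rot: [1.865, 2.527, 0.016]
ft_force: [-1.6, -0.9, 4.0]
width: 0.4
time_s: 15.08
ee_pos: [496.9, 253.1, 72.0]
tool_rot: [1.865, 2.528, 0.015]
ft_force: [-8.7, -4.2, 28.0]
width: 0.5
t 15.07 tip [497.  253.2  61. ] head 107.1 tilt 0.3 roll 0.008 F [-8.7 -4.2 28. ] w 0.5 q [0.42 0.22 2.02 0.01 0.9  0.12]
```

The button bottomed: force jumped from 4 to 28 N at tip height 61. I lift straight up and move back toward the robot.

```bash
python3 -m handwheel '[{"fingers":0,"tx":0,"ty":0,"tz":-4,"rx":0,"ry":0,"rz":0},{"fingers":0,"tx":0,"ty":0,"tz":-20,"rx":0,"ry":0,"rz":0},{"fingers":0,"tx":0,"ty":0,"tz":-40,"rx":0,"ry":0,"rz":0},{"fingers":0,"tx":0,"ty":0,"tz":-40,"rx":0,"ry":0,"rz":0},{"fingers":0,"tx":10,"ty":-30,"tz":-20,"rx":0,"ry":0,"rz":0},{"fingers":0,"tx":10,"ty":-30,"tz":0,"rx":0,"ry":0,"rz":0},{"fingers":0,"tx":0,"ty":0,"tz":0,"rx":0,"ry":0,"rz":0},{"fingers":0,"tx":0,"ty":0,"tz":0,"rx":0,"ry":0,"rz":0}]'
python3 - <<'E'
from h import *
now(); p=cyl(590,151,'s10',45); print(p)
im=cv2.imread('pics/s10_top.png'); cv2.imwrite('pics/s10c.png',cv2.resize(im[150:300,150:300],None,fx=4,fy=4,interpolation=2))
for c in ('top','scene'):
    im,d=manip.grab_frame(c); P=cloud(c,d); m=np.hypot(P[...,0]-496,P[...,1]-252)<10; print('cap z',np.nanmedian(P[m][:,2]))
E
```

```text
time_s: 16.08
ee_pos: [433.4, 253.8, 199.3]
tool_rot: [1.865, 2.526, 0.019]
ft_force: [0.9, -0.5, 0.4]
width: 0.2
t 16.07 tip [433.5 253.9 188.3] head 107.1 tilt 0.3 roll 0.011 F [ 0.9 -0.5  0.4] w 0.2 q [ 0.48 -0.03  2.03  0.    1.13  0.18]
top mouth [589.6 153.4] 128 tube [590.  153.9] 187
scene mouth [591.3 150.2] 184 tube [591.  150.2] 846
[590.44186341 151.7939654 ]
cap z 269.23152152889344
cap z 267.8694825251023
```

View pics/s10_scene.png

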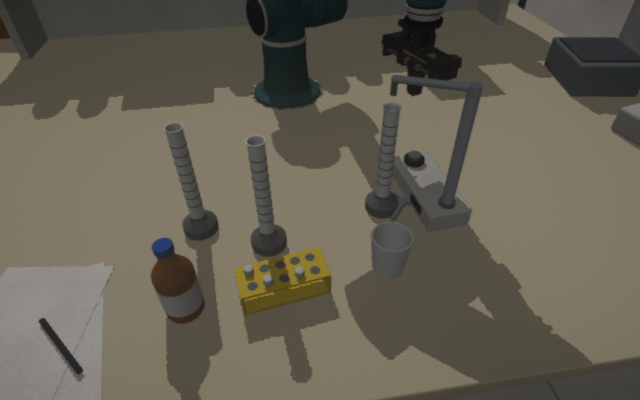

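View pics/s10c.png

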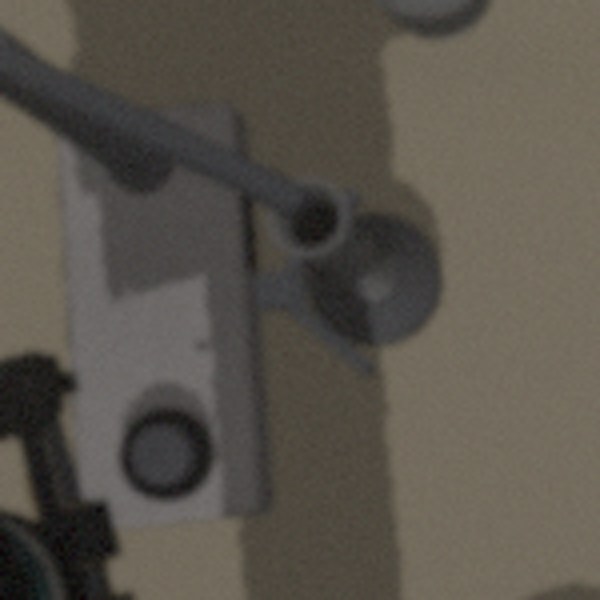

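The cylinder hasn't moved since docking, with its foot at (380,205) in scene. The hand is clear and the bystanders stand where they were.

```bash
python3 -c "
from h import *
print(manip.finish_job())"
```

```text
the job is handed in; nothing more can be done
None
```

The job is handed in: the cylinder nearest the base stands upright in the V stop, and I then pressed the start button and took the hand away. The last reading before hand-in was 16.1 s of the 64 s.

- **Cylinder:** I pushed it low on the foot with two tilted fingers and seated it at about 14–16 N, well under the force limits. Its centre measures (590.4, 151.8), against a dock estimate of (590.7, 151.0). The reading was the same after the hand left and again after the button press. The top and scene cameras disagree by about 3 mm in y, so I used the mean of the two. In the top crop the foot appears to meet both bars.
- **Button:** The resistance was about 4 N on the spring, then jumped to 28 N with the fingertips at height 61, about 6 mm below the cap's released top. I took that as fully down.
- **Failed check:** The last depth reading of the cap's height was spoiled by the gripper overhead (about 268 mm), so I did not confirm by measurement that the button rose again.
- **Bystanders:** The bottle, beaker, rack and the two other cylinders look unmoved in the final scene picture.

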